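Hold the spring clamp gaping over the edge of the glaze card

ROBOT

A 6-joint arm with a two-finger parallel gripper is mounted at the origin on the work surface. World frame = base frame: x ahead of the robot, y to its left, z up, the work surface at z = 0. Lengths are in m, angles in rad, forces in N, time in s.
With the tool pointing down it reaches from about 0.25 to 0.85 m from the base axis. Payload 12.5 kg.
Tool frame: the origin (TCP) lies between the finger pads; the fingertips stand 11 mm ahead of it and the grasp point (between the pads) lies 8 mm behind it; z points along the fingers, y is the direction in which the jaws open and shut (so a half turn about z gives the same grasp; the last joint's range is limited). The gripper opens to 93 mm and grips with 3 to 60 N. Pads are 15 mm wide; open, the fingers measure 128 mm over their backs; the gripper's body (75 mm by 188 mm) begins 65 mm behind the grasp point.
Start: joints at [-1.333, 0.351, 1.652, -0, 1.139, -0.085], TCP at [0.174, -0.522, 0.23] pointing down, gripper open.
Joint ranges: [-2.75, 2.75], [-0.79, 2.1], [0.01, 2.65], [-1.57, 4.71], [0.07, 3.14], [-2.87, 2.87]. Speed limits (rad/s): [2.22, 2.22, 2.79, 3.14, 3.14, 3.14].

INTERFACE

Orientations are given as a rotation vector (axis times angle).
In Python, from rig import manip gives the robot as it stands.
- The arm moves only by the tool play_rows, never from a script. Its argument "steps" is text: rows parted by semicolons, each of 7 numbers parted by spaces: the turn, a rotation vector about the tool's x, y, z in degrees, then the shift along the tool's x, y, z in cm, then the opening in per cent of the stroke, from 0 (shut) to 100 (fully open). A call has 1 to 20 rows; each row is the pose to reach, as a shift and turn from the pose commanded when the call began, along the tool's axes at that moment; what a row does not reach only later rows make up. A row lasts 1/10 s, in which the tool goes at most 50 mm and 8.59 degrees, less where a joint would pass 70% of its speed; a pose out of reach is approached as far as the arm can. A call with a gripper value outside its range is refused whole. The fingers move at their own pace and stop on an object; "grip_force" is the grip in N (left out, the last holds). Time passes only in rows, so rows that repeat a pose let the fingers close. It gives the time, the measured TCP pose, the force and the opening at its end, in the units of the state.
- manip.get_state(): the state, without advancing time (a new reading comes with each control period).
- manip.snapshot(name): name is "scene" or "top" or "wrist"; returns (picture, depth): 384x512x3 uint8, red, green, blue; 384x512 float32, m along the optical axis (not along the pixel's ray), 0 where there is no reading.
- manip.camera_params(name): a dict with "fovy" (degrees; the focal length in pixels is half the picture's height over the tangent of half this angle, whatever the lens; pixels are square), "cx", "cy" (the principal point, pixels), "R" (3x3) and "t" (3): a world point X has camera coordinates R X + t. Camera axes: x right, y down, z forward; pixel columns grow to the right and rows downward; lengths in m; the calibration is good to about 2 mm. A picture is of the moment at which its call begins: read the wrist's pose just before it. camera_params takes no time and is no camera call; for the wrist camera it gives the pose at the moment of the call.
- manip.job_done(): hands the job in, once; it reports no verdict.
Trained networks look in the newest picture that a camera, given by its name, has taken for a name from the list of things; names that differ only in an ending like _2 or _b are one class to them, and where a whole thing is asked for, a point or a joint stands for the part that bears it (a point fixed in the world has none). Each returns a list of dicts, best first, with "conf" (0 to 1); they miss things now and then, are a little off and sometimes report something else, mostly with a low value. They report only what shows in the picture. A call takes as long as a camera call.
- manip.search_frame(camera, thing): "at" ([x, y, z] in m, in world coordinates, good to about 4 mm: the middle of the surface that is visible of it).
- manip.cut_out(camera, thing): "region" (384x512 bool, what is visible of it).
The state is a dict: "time_s": time; "joint_pos": joint angles; "qvel": joint speeds; "joint_efforts": joint torques, N m; "tcp_pos": TCP position; "tool_rot": TCP orientation; "contact_force": force on the tool from outside, world axes, zero at the start; "ft_torque": the same for the moment, N m; "grip_width": finger opening in m.
Only numpy, scipy, OpenCV 4.12 (cv2) and the standard library are available. Lean on these libraries where they do the work, as an engineer would, in place of code of your own. Each camera call takes 0.05 s, during which the arm holds its last target. There are 200 camera calls.

TASK

I want to slip a new recipe sheet under the clamp on the glaze card: pick up the orange-tipped spring clamp by its two levers, squeezing them so that the jaws spread wide, bring it, level and wide open, over the card's bare upright edge about halfway up, and gently push it on until you feel that edge meet the coil at the back of the jaws. Finish while holding it there, wide open and lightly pressed home, squarely astride the card with neither jaw touching it. Do not shove the card stand along or disturb the other things on the bench.

Things in the scene. Friction and masses are not known exactly. Their poses are not given: they have to be found in the camera images.
- clip: Loose steel spring clamp, 110 g, orange jaw tips and orange sleeves on its two squeeze levers, lying on its side, 30 mm tall, 102 mm long. Origin: on the pivot axis (own z, up), at the underside. Own +x points out of the jaws, tips at x = +44 mm; the levers run back to x = -58 mm, splayed: 59 mm over their ends when shut, 50 mm at x = -46. Released, the spring snaps it shut.
- clip_grip (a point): Where to centre the finger pads, from above, fingers either side, closing along own y: midway between the levers, 52 mm behind the pivot, 15 mm above the underside (levers stand 2 to 28 mm above it, 5 mm thick). Axes as the clamp's. The lever ends are 6 mm behind it when shut; the pads must cover these ends, or the splayed levers squirt forward. They may slip a few mm as it opens.
- clip_throat (a point): Front of the round steel spring coil (14 mm diameter, 30 mm tall) at the back of the clamp's jaws, 7 mm ahead of the pivot axis, 15 mm above the underside: where an edge stops when it is fully in. Axes as the clamp's (+x out of the jaws). From here to the jaw tips 37 mm.
- clip_left (a joint): Opening of the clamp: angle each jaw has turned (they move alike). 0 shut; 0.36 rad at its full stop, jaw tips 30 mm apart, levers then parallel, 14 mm over their outsides, ends 64 mm behind the pivot. Each finger needs about 5 N to start and 11 N at the stop; squeezing with 20 N or more simply holds it against the stop.
- tip_left (a point): Inner face of the clamp's left (+y) jaw tip, 40 mm ahead of the pivot when shut, mid-height.
- tip_right (a point): Inner face of the clamp's right (-y) jaw tip, 40 mm ahead of the pivot when shut, mid-height.
- stand: Loose stand, 1.7 kg: pale stoneware block (180 x 85 mm, two lips to 41 mm high) with a stiff white card upright in it, 150 mm long, 5 mm thick, top edge 145 mm above the bench, pink sheets on its faces. Origin: middle of the underside; own x along the card, own y its normal. Bare upright edge at x = -75 mm; the far edge carries a black binder clip. Slides when pushed with 7 to 15 N.
- card_edge (a point): Middle of the exposed bare upright edge of the card, 92 mm above the bench. Axes as the stand's: +x points from this edge into the card, so the clamp's +x must point the same way.
- rib: Bystander: flat kidney-shaped wooden rib, 88 x 52 x 7 mm; origin at the underside.
- cup: Bystander: cream bisque cup, 76 mm across, 85 mm tall; origin at the underside.
- jar: Bystander: amber glass glaze jar with white cap, 64 mm across, 85 mm tall; origin at the underside.
- bowl: Bystander: white bowl, 124 mm across, 58 mm tall; origin at the underside.
- roller: Bystander: dark wooden roller standing on end, 68 mm across, 105 mm tall; origin at the underside.
- loop_tool: Bystander: loop trimming tool lying flat, wooden handle 120 mm, about 170 mm long in all, 13 mm thick; origin under the handle's middle.
- tile: Bystander: L-shaped cream glaze test tile with a blue face, 50 x 40 mm, 70 mm tall; origin at the underside.

How it is judged:
On the way, in this order (a step that is already met when the one before it is completed fails the run):
1. the clamp is lifted off the bench in the fingers with its jaws spread (height (world z) of clip above 0.025 m and value of joint clip_left above 0.22 rad and contact force between the fingers and clip above 3 N), for 0.2 s.
2. the card's bare edge has entered between the spread jaws (x of card_edge in the frame of clip_throat between 0.004 and 0.03 m and y of card_edge in the frame of clip_throat between -0.012 and 0.012 m and value of joint clip_left above 0.22 rad and height (world z) of clip above 0.045 m).
At the end, for the whole second after the job is handed in: Fingers hold the clamp, jaws each turned over 0.25 rad; card edge within 4 mm of the coil and pressed with 0.2 to 20 N, clamp mid-height within 25 mm of mid-edge, both tips 2 mm or more clear of the card, square and level within 0.25 rad, all still, stand upright (value of joint clip_left above 0.25 rad and contact force between the fingers and clip above 3 N and x of card_edge in the frame of clip_throat between -0.004 and 0.004 m and contact force between clip and stand between 0.2 and 20 N and z of clip_throat in the frame of card_edge between -0.025 and 0.025 m and y of tip_left in the frame of card_edge above 0.0045 m and y of tip_right in the frame of card_edge below -0.0045 m and angle between the x axis of clip and the x axis of stand, either way round below 0.25 rad and angle between the z axis of clip and the z axis of stand, either way round below 0.25 rad and angle between stand's own z axis and vertical below 0.05 rad and linear speed of each of clip, stand below 0.02 m/s); the arm keeps its last pose, push and grip.
It fails at once if the jaws closed on the card or were let sag while the card's edge was between them (distance between card_edge and clip_throat below 0.035 m and value of joint clip_left below 0.18 rad).
It fails at once if the card stand was shoved or tipped (distance of stand from where it was at the start of the episode above 0.015 m or angle between stand's own z axis and vertical above 0.12 rad).
It fails at once if another thing on the bench was disturbed (distance of any of rib, cup, jar, bowl, roller, loop_tool, tile from where it was at the start of the episode above 0.02 m).
It also fails if it takes over 42 s, if anything falls off the work surface, if the arm or the gripper's body presses on something with over 40 N, if the wrist force passes 120 N, or if a joint passes its speed limit or range.

## Working session

There is one attempt and no reset: what is moved stays moved. The work goes in short steps, Python scripts to look and compute and a tool call to move; the robot and the scene stay as the last step left them, time stands still between calls to the robot, and variables do not carry over. Pictures are saved under pics/ and viewed, about 8 in all and at most 12, crops included, and the job is handed in when it is done.

Besides the shell and the picture viewer there is one more tool, called after ">>>" by a JSON object that holds its "fn" and its "kwargs", one argument or row to a line. play_rows: Moves the arm, as the interface text tells. Its arguments: {"type":"object","properties":{"steps":{"type":"string"},"grip_force":{"type":"number"}},"required":["steps"]}

```bash
mkdir -p pics
cat > h.py <<'E'
import numpy as np, cv2
from rig import manip
from scipy.spatial.transform import Rotation as Rn
def cloud(name,save=None):
    p=manip.camera_params(name); im,d=manip.snapshot(name)
    f=192/np.tan(np.radians(p["fovy"])/2)
    v,u=np.mgrid[:384,:512]
    c=np.stack([(u-p["cx"])/f*d,(v-p["cy"])/f*d,d],-1)
    W=(c-np.array(p["t"]))@np.array(p["R"])
    if save: cv2.imwrite("pics/"+save,im[...,::-1])
    return im,d,W
E
python3 - <<'E'
from h import *
a=cloud("scene","s0.png")[0]; b=cloud("top","t0.png")[0]
for n in ["clip","stand","card_edge","rib","cup","jar","bowl","roller","loop_tool","tile","tip_left","clip_grip"]:
    for c in ["top"]: print(n,c,[(np.round(x["at"],3).tolist(),round(x["conf"],2)) for x in manip.search_frame(c,n)[:2]])
print(manip.get_state())
E
```

```text
clip top [([0.482, 0.255, 0.026], 0.62)]
stand top [([0.612, -0.111, 0.039], 0.87)]
card_edge top [([0.616, -0.111, 0.042], 0.72)]
rib top [([0.582, 0.175, 0.006], 0.71)]
cup top [([0.472, -0.437, 0.046], 0.95)]
jar top [([0.722, 0.286, 0.085], 0.6)]
bowl top [([0.79, 0.154, 0.024], 0.94)]
roller top [([0.396, 0.48, 0.108], 0.77)]
loop_tool top [([0.569, 0.477, 0.017], 0.65)]
tile top [([0.647, -0.425, 0.006], 0.81), ([0.612, -0.112, 0.042], 0.39)]
tip_left top [([0.479, 0.257, 0.024], 0.47)]
clip_grip top [([0.468, 0.249, 0.027], 0.6)]
{'time_s': 0.7, 'joint_pos': array([-1.33258695e+00,  3.50699836e-01,  1.65177727e+00, -7.18781495e-06,
        1.13910375e+00, -8.45939411e-02]), 'qvel': array([-9.21279653e-05,  8.09219946e-04,  3.29668597e-04,  5.82411685e-04,
       -4.66374004e-04, -7.81013339e-04]), 'joint_efforts': array([-2.52738850e-03, -4.97181022e+01, -2.85456884e+01,  6.98971935e-02,
        2.19834951e-02, -6.65536831e-06]), 'tcp_pos': array([ 0.17449923, -0.52157964,  0.2296413 ]), 'tool_rot': array([ 3.10074852e+00,  5.04862296e-01, -8.80209323e-06]), 'contact_force': array([ 0.09993855,  0.24099863, -0.06535547]), 'ft_torque': array([-0.01739427, -0.05576382,  0.00773471]), 'grip_width': 0.0927362111806106}
```

View pics/t0.png

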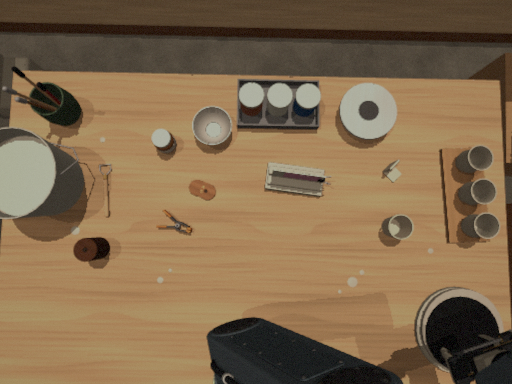

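View pics/s0.png

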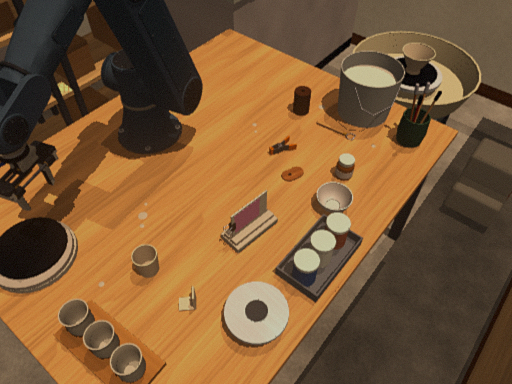

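Run:
```python
from h import *
b=cv2.imread("pics/t0.png")
c=cv2.resize(b[190:255,140:240],None,fx=6,fy=6,interpolation=cv2.INTER_CUBIC)
s=cv2.imread("pics/s0.png")
d=cv2.resize(s[120:170,250:350],None,fx=6,fy=6,interpolation=cv2.INTER_CUBIC)
cv2.imwrite("pics/c0.png",cv2.resize(np.vstack([c,d]),None,fx=.8,fy=.8))
s=manip.get_state(); R=Rn.from_rotvec(s["tool_rot"]).as_matrix()
p=manip.camera_params("wrist"); print(p["fovy"], "cam pos in tool",R.T@(-np.array(p["R"]).T@p["t"]-s["tcp_pos"]),"axes in tool\n",R.T@np.array(p["R"]).T)
print(R, R.T@(np.array([.47,.25,.25])-s["tcp_pos"]))
```

```text
63.94986017295088 cam pos in tool [ 0.08077995 -0.00074334 -0.15474842] axes in tool
 [[-7.83493724e-04 -9.58152787e-01 -2.86256218e-01]
 [ 9.99999528e-01 -5.86470902e-04 -7.74008077e-04]
 [ 5.73737054e-04 -2.86256690e-01  9.58152795e-01]]
[[ 9.48348907e-01  3.17229178e-01 -3.55931948e-06]
 [ 3.17229177e-01 -9.48348907e-01 -1.30087589e-05]
 [-7.50223461e-06  1.12077222e-05 -1.00000000e+00]] [ 0.52500526 -0.63798501 -0.02036979]
```

View pics/c0.png

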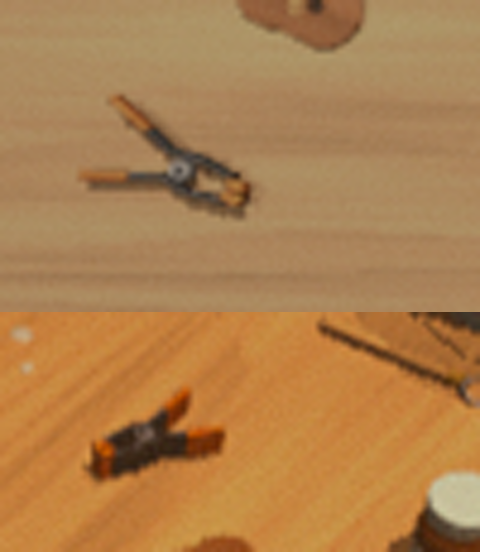

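>>> {"fn": "play_rows", "kwargs": {
  "steps": "0 0 -3 1 -1.2 0 100;0 0 -6 3.3 -4 0 100;0 0 -9 6 -7.3 0 100;0 0 -12 9 -11 0 100;0 0 -15 12 -14.6 0 100;0 0 -18 15 -18.2 0 100;0 0 -21 18 -21.9 0 100;0 0 -24 21 -25.5 0 100;0 0 -27 24 -29.2 0 100;0 0 -30 27 -32.8 0 100;0 0 -33 30 -36.4 0 100;0 0 -36 33 -40.1 0 100;0 0 -39 36 -43.7 0 100;0 0 -42 39 -47.4 0 100;0 0 -45 42 -51 0 100;0 0 -48 45 -54.7 0 100;0 0 -50 48 -58.3 0 100;0 0 -50 51 -62 0 100;0 0 -50 52.5 -63.8 0 100;0 0 -50 52.5 -63.8 0 100",
  "grip_force": 30
}}

```text
time_s: 2.7
tcp_pos: [0.4705, 0.2524, 0.2293]
tool_rot: [-2.594, -1.771, -0.0]
contact_force: [0.1, -0.7, 0.1]
grip_width: 0.0932
```

Run:
```python
from h import *
s=manip.get_state(); print(s["time_s"],s["tcp_pos"],s["tool_rot"],s["joint_pos"])
im,d,W=cloud("wrist","w0.png")
np.savez("w0.npz",im=im,W=W)
for n in ["clip","clip_grip","clip_throat"]: print(n,[(np.round(x["at"],4).tolist(),round(x["conf"],2)) for x in manip.search_frame("wrist",n)[:2]])
r=manip.cut_out("wrist","clip")
# own segmentation by height
m=(W[...,2]>.012)&(W[...,2]<.05)&(np.hypot(W[...,0]-.48,W[...,1]-.255)<.09)
print(m.sum(),W[m].min(0),W[m].max(0), r[0]["region"].sum())
P=W[m&(W[...,2]>.02)][:,:2]
sat=im.astype(int); o=(sat[...,0]-sat[...,2]>90)&m
k,lab,st,ce=cv2.connectedComponentsWithStats(o.astype(np.uint8))
for i in range(1,k):
    if st[i,4]>25: print(st[i,4],ce[i].round(1),np.median(W[lab==i],0).round(4),W[lab==i].min(0).round(4),W[lab==i].max(0).round(4))
```

```text
2.7 [0.47045579 0.25241442 0.22926166] [-2.59442845e+00 -1.77114897e+00 -4.03782561e-04] [4.05089230e-01 3.21844804e-01 1.69387073e+00 3.27700859e-04
 1.12567324e+00 7.77738650e-01]
clip [([0.4711, 0.2555, 0.0226], 0.91)]
clip_grip [([0.4709, 0.2544, 0.0281], 0.79)]
clip_throat [([0.4683, 0.2617, 0.0271], 0.86)]
1081 [0.44919686 0.20639923 0.01204132] [0.51852624 0.31367312 0.03152798] 1250
165 [238.1 137.1] [0.4672 0.2982 0.0274] [0.4637 0.2814 0.0124] [0.4702 0.3137 0.0295]
153 [275.  137.5] [0.5065 0.2825 0.0275] [0.4944 0.2689 0.0226] [0.5185 0.2953 0.0299]
48 [253.  205.3] [0.4531 0.2156 0.0295] [0.4492 0.2096 0.0281] [0.4574 0.2215 0.0309]
47 [260.  205.4] [0.4609 0.2125 0.0295] [0.4571 0.2064 0.0276] [0.465  0.2186 0.031 ]
```

View pics/w0.png

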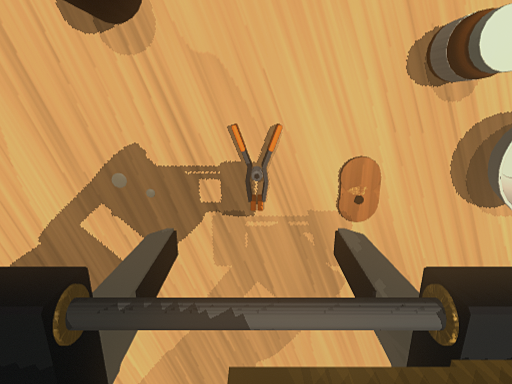

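>>> {"fn": "play_rows", "kwargs": {
  "steps": "0 0 0 2 0 3 100;0 0 0 5.1 0.1 7 100;0 0 0 5.1 0.1 11 100;0 0 0 5.1 0.1 15 100;0 0 0 5.1 0.1 18 100;0 0 0 5.1 0.1 19.5 100;0 0 0 5.1 0.1 20.6 100;0 0 0 5.1 0.1 21.2 100;0 0 0 5.1 0.1 21.5 100;0 0 0 5.1 0.1 21.6 100;0 0 0 5.1 0.1 21.6 100;0 0 0 5.1 0.1 21.6 100",
  "grip_force": 30
}}

```text
time_s: 4.15
tcp_pos: [0.4899, 0.2973, 0.0143]
tool_rot: [2.597, 1.768, 0.002]
contact_force: [1.0, 0.0, 0.3]
grip_width: 0.0931
```

Run:
```python
from h import *
im,d,W=cloud("wrist","w1.png")
s=manip.get_state(); print(s["tcp_pos"],s["tool_rot"],s["contact_force"])
m=(W[...,2]>.012)&(W[...,2]<.04)&(np.hypot(W[...,0]-.48,W[...,1]-.255)<.09)
sat=im.astype(int); o=(sat[...,0]-sat[...,2]>90)&m
k,lab,st,ce=cv2.connectedComponentsWithStats(o.astype(np.uint8))
for i in range(1,k):
    if st[i,4]>25: print(st[i,4],ce[i].round(1),np.median(W[lab==i],0).round(4),W[lab==i].min(0).round(4),W[lab==i].max(0).round(4))
```

```text
[0.48986165 0.29724343 0.01415371] [2.59671706e+00 1.76803387e+00 1.26483232e-03] [-0.36301564 -0.18521313  0.34611089]
472 [295.7 275.9] [0.5071 0.2837 0.0277] [0.4955 0.2726 0.0252] [0.5173 0.2951 0.0295]
343 [211.  274.6] [0.4665 0.3017 0.0278] [0.4636 0.2856 0.0263] [0.4695 0.3133 0.0295]
```

View pics/w1.png

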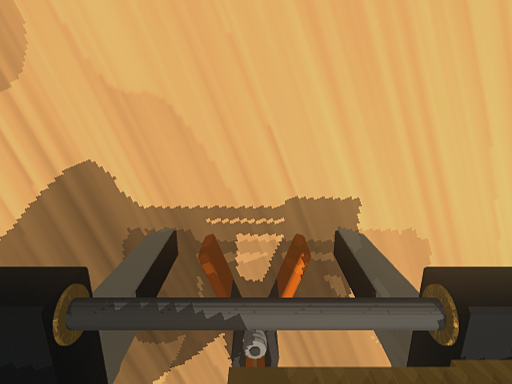

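>>> {"fn": "play_rows", "kwargs": {
  "steps": "0 0 0 0.35 0 0.12 100;0 0 0 0.35 0 0.12 90;0 0 0 0.35 0 0.12 80;0 0 0 0.35 0 0.12 70;0 0 0 0.35 0 0.12 62;0 0 0 0.35 0 0.12 56;0 0 0 0.35 0 0.12 50;0 0 0 0.35 0 0.12 44;0 0 0 0.35 0 0.12 38;0 0 0 0.35 0 0.12 32;0 0 0 0.35 0 0.12 26;0 0 0 0.35 0 0.12 20;0 0 0 0.35 0 0.12 14;0 0 0 0.35 0 0.12 8;0 0 0 0.35 0 0.12 0;0 0 0 0.35 0 0.12 0;0 0 0 0.35 0 0.12 0;0 0 0 0.35 0 0.12 0",
  "grip_force": 30
}}

```text
time_s: 6.0
tcp_pos: [0.4909, 0.3004, 0.0124]
tool_rot: [-2.597, -1.768, 0.0]
contact_force: [0.6, -0.2, 1.5]
grip_width: 0.0124
```

Run:
```python
from h import *
im,d,W=cloud("wrist","w2.png")
s=manip.get_state(); print(s["time_s"],s["tcp_pos"],s["tool_rot"],s["contact_force"],s["grip_width"])
```

```text
6.05 [0.49088073 0.30035166 0.01242857] [-2.59686110e+00 -1.76800418e+00  7.12091084e-05] [0.20950491 0.90148368 1.17125789] 0.012474273929103493
```

View pics/w2.png

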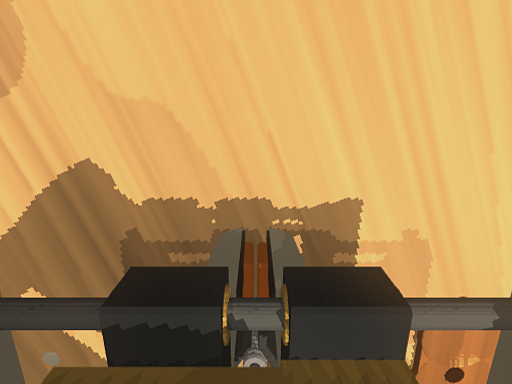

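>>> {"fn": "play_rows", "kwargs": {
  "steps": "0 0 0 0 0 -0.5 0;0 0 0 0 0 -2 0;0 0 0 0 0 -4.5 0;0 0 0 0 0 -8 0;0 0 0 0 0 -12 0;0 0 0 0 0 -16 0;0 0 0 0 0 -19 0;0 0 0 0 0 -20 0;0 0 0 0 0 -20 0;0 0 0 0 0 -20 0",
  "grip_force": 30
}}

```text
time_s: 7.05
tcp_pos: [0.4903, 0.3, 0.2111]
tool_rot: [-2.597, -1.768, 0.003]
contact_force: [-0.6, 0.0, -1.2]
grip_width: 0.0125
```

Run:
```python
from h import *
s=manip.get_state(); print(s["time_s"],s["tcp_pos"],s["tool_rot"],s["contact_force"],s["grip_width"])
for c in ["top","scene"]:
    im,d,W=cloud(c,c+"1.png")
    m=(W[...,2]>.06)&(W[...,2]<.16)&(abs(W[...,0]-.62)<.06)&(abs(W[...,1]+.11)<.1)
    P=W[m]; print(c,len(P),P.min(0).round(3),P.max(0).round(3),P[:,2].max())
    l=cv2.fitLine(P[:,:2].astype(np.float32),cv2.DIST_HUBER,0,.01,.01).ravel(); print(l, np.degrees(np.arctan2(l[1],l[0])))
    # block
    m=(W[...,2]>.02)&(W[...,2]<.05)&(abs(W[...,0]-.62)<.1)&(abs(W[...,1]+.11)<.14)
    P=W[m][:,:2].astype(np.float32); print("block",len(P),cv2.minAreaRect(P))
    np.savez(c+".npz",W=W,im=im)
    # clip
    m=(W[...,2]>.15)&(np.hypot(W[...,0]-.48,W[...,1]-.25)<.1)
    print("edge", [(np.round(x["at"],4).tolist(),round(x["conf"],2)) for x in manip.search_frame(c,"card_edge")[:2]])
```

```text
7.05 [0.49025601 0.30001242 0.21109566] [-2.59667989 -1.7678104   0.00313397] [-0.5842747   0.04875998 -1.1671228 ] 0.0124685628431477
top 355 [ 0.595 -0.21   0.06 ] [ 0.63  -0.039  0.15 ] 0.15015068112160082
[ 0.12955005  0.99157286  0.6172018  -0.10291304] 82.556404
block 1185 ((0.6181782484054565, -0.1131998673081398), (0.1797449141740799, 0.08563005179166794), 82.91928100585938)
edge [([0.6137, -0.1119, 0.0405], 0.82)]
scene 667 [ 0.599 -0.21   0.06 ] [ 0.634 -0.042  0.15 ] 0.14984844009952136
[ 0.11889373  0.992907    0.6219124  -0.12300568] 83.17174
block 861 ((0.6208979487419128, -0.11966792494058609), (0.17851361632347107, 0.0881432294845581), 82.88035583496094)
edge [([0.6262, -0.1333, 0.0415], 0.81), ([0.5743, 0.4666, 0.0084], 0.4)]
```

>>> {"fn": "play_rows", "kwargs": {
  "steps": "0 0 -2 -1 1.5 0 0;0 0 -4 -3 4.5 0 0;0 0 -7 -5 7.6 0 0;0 0 -10 -7 10.6 0 0;0 0 -12 -9 13.7 0 0;0 0 -14.4 -11 16.7 0 0;0 0 -14.4 -13 19.8 1 0;0 0 -14.4 -14.3 21.8 3 0;0 0 -14.4 -14.6 22.2 5.5 0;0 0 -14.4 -14.6 22.2 8 0;0 0 -14.4 -14.6 22.2 10 0;0 0 -14.4 -14.6 22.2 11.5 0;0 0 -14.4 -14.6 22.2 12.2 0;0 0 -14.4 -14.6 22.2 12.2 0;0 0 -14.4 -14.6 22.2 12.2 0;0 0 -14.4 -14.6 22.2 12.2 0"
}}

```text
time_s: 8.85
tcp_pos: [0.6445, 0.0832, 0.0915]
tool_rot: [2.354, 2.079, 0.002]
contact_force: [-0.6, -0.1, -2.0]
grip_width: 0.0124
```

Run:
```python
from h import *
s=manip.get_state(); print(s["time_s"],s["tcp_pos"],s["tool_rot"],s["contact_force"],s["grip_width"])
R=Rn.from_rotvec(s["tool_rot"]).as_matrix()
out=[]
for c,e in [("top",(.63,0.0,.1)),("scene",(.63,0.0,.1))]:
    im,d,W=cloud(c); np.savez(c+"2.npz",W=W,im=im)
    p=manip.camera_params(c); q=np.array(p["R"])@e+p["t"]; f=192/np.tan(np.radians(p["fovy"])/2)
    u,v=int(f*q[0]/q[2]+p["cx"]),int(f*q[1]/q[2]+p["cy"])
    out.append(cv2.resize(im[max(v-40,0):v+40,u-45:u+45,::-1],(540,480),interpolation=cv2.INTER_CUBIC))
    hsv=cv2.cvtColor(im,cv2.COLOR_RGB2HSV)
    m=(W[...,2]>.06)&(W[...,2]<.13)&(hsv[...,1]>150)&(abs(W[...,0]-.635)<.04)&(W[...,1]>-.04)&(W[...,1]<.11)
    for w in W[m][:40:2]: print(c,(R.T@(w-s["tcp_pos"])).round(4))
cv2.imwrite("pics/a1.png",cv2.resize(np.hstack(out),(800,356)))
```

```text
8.85 [0.6444577  0.08323672 0.0914933 ] [2.35400297e+00 2.07897724e+00 2.01780002e-03] [-0.55546343 -0.08294265 -1.99742808] 0.01241545589843607
top [-0.0913  0.0159 -0.0176]
top [-0.0971  0.0164 -0.0194]
top [-0.0917  0.013  -0.0172]
top [-0.0976  0.0142 -0.0151]
top [-0.0921  0.01   -0.0181]
top [-0.098   0.0115 -0.0139]
top [-0.0928 -0.0169 -0.0196]
top [-0.0932 -0.0196 -0.018 ]
top [-0.099  -0.0186 -0.0166]
top [-0.0965 -0.0226 -0.0216]
top [-0.1023 -0.021  -0.0154]
top [-0.097  -0.0243 -0.0126]
top [-0.0977 -0.0245  0.0086]
scene [-0.0048 -0.0051 -0.026 ]
scene [ 0.0006 -0.0091 -0.0135]
scene [-0.0116 -0.0203 -0.0088]
scene [-0.0037 -0.0051 -0.0151]
scene [-0.0101 -0.0212 -0.0018]
scene [-0.0085 -0.0051 -0.0138]
scene [-0.0014 -0.0023 -0.0105]
scene [-0.0109 -0.0157 -0.0019]
scene [-0.0156 -0.0032 -0.0158]
scene [-0.0059 -0.0026 -0.0088]
scene [-0.0221 -0.006  -0.0136]
scene [-0.0177 -0.001  -0.0143]
scene [-0.0124  0.0032 -0.0135]
scene [-0.0322 -0.0057 -0.0168]
scene [-0.0262 -0.0022 -0.015 ]
scene [-0.0217  0.0026 -0.0154]
scene [-0.0154  0.0061 -0.0133]
scene [-0.0378 -0.005  -0.0168]
scene [-0.0319 -0.0013 -0.0152]
scene [-0.0255  0.0019 -0.0128]
```

View pics/a1.png

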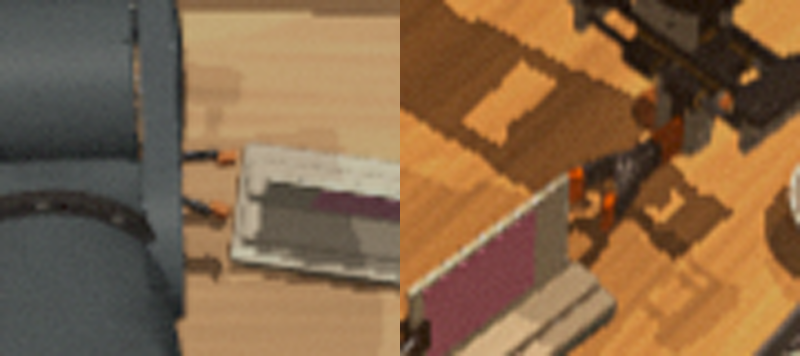

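Run:
```python
from h import *
s=manip.get_state(); R=Rn.from_rotvec(s["tool_rot"]).as_matrix(); t=s["tcp_pos"]
for c in ["top","scene"]:
    a=np.load(c+"2.npz"); W=a["W"]; im=a["im"]; hsv=cv2.cvtColor(im,cv2.COLOR_RGB2HSV)
    L=(W-t)@R
    m=(hsv[...,1]>150)&(abs(L[...,0]+.098)<.02)&(abs(L[...,1])<.04)&(abs(L[...,2])<.035)&(hsv[...,2]>90)
    k,lab,st,ce=cv2.connectedComponentsWithStats(m.astype(np.uint8))
    for i in range(1,k):
        if st[i,4]>3: print(c,st[i,4],ce[i].round(1),np.median(L[lab==i],0).round(4),L[lab==i].min(0).round(4),L[lab==i].max(0).round(4))
    W0=W
    for lo,hi in [(.135,.155),(.06,.155)]:
        m=(W0[...,2]>lo)&(W0[...,2]<hi)&(abs(W0[...,0]-.62)<.06)&(W0[...,1]<-.036)&(W0[...,1]>-.165)
        q=(W0[m]-t)@R; 
        if len(q)>5:
            l=np.polyfit(q[:,0],q[:,1],1); print(" card",len(q),"slope deg",np.degrees(np.arctan(l[0])).round(2),"y at edge",np.polyval(l,q[:,0].max()).round(4),"edge x",np.sort(q[:,0])[-4:].round(4),"y spread",q[:,1].std().round(4))
```

```text
top 12 [263.5 165. ] [-0.096   0.014  -0.0171] [-0.101   0.0101 -0.0196] [-0.0913  0.0171 -0.0088]
top 11 [262.  176.7] [-0.0964 -0.0208 -0.0168] [-0.1023 -0.0243 -0.022 ] [-0.0903 -0.0168  0.0084]
 card 108 slope deg 0.12 y at edge -0.0018 edge x [-0.1267 -0.1265 -0.1241 -0.1237] y spread 0.0017
 card 276 slope deg 0.22 y at edge -0.0031 edge x [-0.1244 -0.1241 -0.1237 -0.1235] y spread 0.0016
scene 22 [268.1 192.2] [-0.0994 -0.0163 -0.0072] [-0.1055 -0.0202 -0.0202] [-0.0928 -0.0125  0.0117]
scene 22 [275.3 198.3] [-0.1031  0.0186 -0.008 ] [-0.1069  0.0114 -0.0192] [-0.0943  0.0229  0.0101]
 card 107 slope deg -0.0 y at edge 0.0021 edge x [-0.132  -0.1309 -0.1302 -0.1297] y spread 0.002
 card 512 slope deg -0.27 y at edge 0.0029 edge x [-0.1281 -0.1278 -0.1265 -0.1261] y spread 0.0016
```

>>> {"fn": "play_rows", "kwargs": {
  "steps": "0 0 0 -0.5 0.1 0.1 0;0 0 0 -1.5 0.1 0.2 0;0 0 0 -2.5 0.1 0.2 0;0 0 0 -3.5 0.1 0.2 0;0 0 0 -4.3 0.1 0.2 0;0 0 0 -4.9 0.1 0.2 0;0 0 0 -5.2 0.1 0.2 0;0 0 0 -5.3 0.1 0.2 0;0 0 0 -5.4 0.1 0.2 0;0 0 0 -5.4 0.1 0.2 0;0 0 0 -5.4 0.1 0.2 0;0 0 0 -5.4 0.1 0.2 0"
}}

```text
time_s: 10.15
tcp_pos: [0.6382, 0.0296, 0.0884]
tool_rot: [-2.355, -2.08, 0.0]
contact_force: [0.3, -0.1, -1.4]
grip_width: 0.0122
```

>>> {"fn": "play_rows", "kwargs": {
  "steps": "0 0 0 -0.1 0 0 0;0 0 0 -0.2 0 0 0;0 0 0 -0.3 0 0 0;0 0 0 -0.4 0 0 0;0 0 0 -0.4 0 0 0;0 0 0 -0.4 0 0 0;0 0 0 -0.4 0 0 0"
}}

```text
time_s: 10.85
tcp_pos: [0.638, 0.0271, 0.0886]
tool_rot: [-2.354, -2.079, -0.003]
contact_force: [1.0, 9.7, -0.2]
grip_width: 0.0124
```

>>> {"fn": "play_rows", "kwargs": {
  "steps": "0 0 0 0.1 0 0 0;0 0 0 0.1 0 0 0;0 0 0 0.1 0 0 0;0 0 0 0.1 0 0 0;0 0 0 0.1 0 0 0"
}}

```text
time_s: 11.35
tcp_pos: [0.638, 0.0272, 0.0885]
tool_rot: [-2.354, -2.079, -0.002]
contact_force: [-0.2, 6.8, -1.5]
grip_width: 0.0131
```

Run:
```python
from h import *
out=[]
for c,e in [("top",(.63,-.02,.1)),("scene",(.63,-.02,.1))]:
    im,d,W=cloud(c)
    p=manip.camera_params(c); q=np.array(p["R"])@e+p["t"]; f=192/np.tan(np.radians(p["fovy"])/2)
    u,v=int(f*q[0]/q[2]+p["cx"]),int(f*q[1]/q[2]+p["cy"])
    out.append(cv2.resize(im[max(v-40,0):v+40,u-45:u+45,::-1],(540,480),interpolation=cv2.INTER_CUBIC))
    s=manip.get_state(); R=Rn.from_rotvec(s["tool_rot"]).as_matrix(); t=s["tcp_pos"]
    L=(W-t)@R; hsv=cv2.cvtColor(im,cv2.COLOR_RGB2HSV)
    m=(hsv[...,1]>170)&(hsv[...,0]<18)&(abs(L[...,0]+.1)<.015)&(abs(L[...,1])<.03)&(abs(L[...,2])<.03)&(hsv[...,2]>90)
    k,lab,st,ce=cv2.connectedComponentsWithStats(m.astype(np.uint8))
    for i in range(1,k):
        if st[i,4]>3: print(c,st[i,4],np.median(L[lab==i],0).round(4))
    m=(W[...,2]>.02)&(W[...,2]<.05)&(abs(W[...,0]-.62)<.1)&(abs(W[...,1]+.11)<.14)
    print("block",cv2.minAreaRect(W[m][:,:2].astype(np.float32)))
    m=(W[...,2]>.125)&(W[...,2]<.155)&(abs(W[...,0]-.62)<.06)&(W[...,1]<-.045)&(W[...,1]>-.165)
    q=L[m]; l=np.polyfit(q[:,0],q[:,1],1); print("card slope",np.degrees(l[0]),"y at edge",np.polyval(l,-.062))
for _ in range(4):
    manip.snapshot("top"); s=manip.get_state(); print(s["time_s"],s["contact_force"].round(2),s["tcp_pos"].round(4),s["grip_width"])
cv2.imwrite("pics/a2.png",cv2.resize(np.hstack(out),(800,356)))
```

```text
top 5 [-0.0961 -0.0208 -0.0156]
block ((0.6161168217658997, -0.13110309839248657), (0.1491243541240692, 0.08542583882808685), 82.94336700439453)
card slope 0.04418257757457852 y at edge -0.0030133278430166093
scene 23 [-0.1031  0.0189 -0.0092]
block ((0.622404932975769, -0.11970417201519012), (0.18366754055023193, 0.08543943613767624), 82.23029327392578)
card slope -0.2210418230445286 y at edge 0.0014471169856921237
11.5 [ 0.38  7.18 -1.4 ] [0.638  0.0273 0.0885] 0.012396589955458582
11.55 [ 0.48  5.77 -1.97] [0.638  0.0272 0.0885] 0.012691230379807846
11.6 [ 0.51  6.63 -0.7 ] [0.638  0.0272 0.0885] 0.012691677178386802
11.65 [ 0.79  7.02 -0.75] [0.638  0.0272 0.0885] 0.01278753689909321
```

View pics/a2.png

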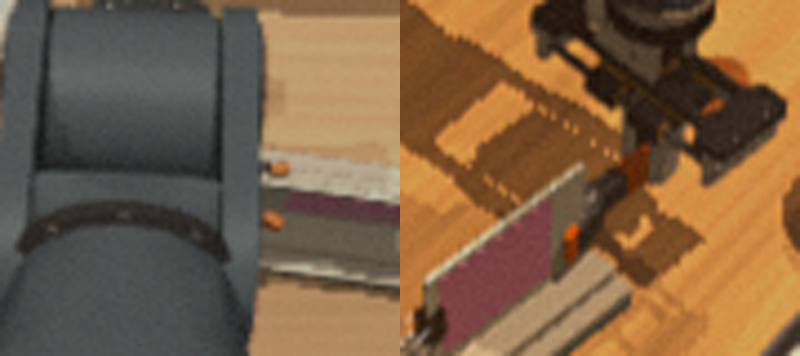

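>>> {"fn": "play_rows", "kwargs": {
  "steps": "0 0 0 0.1 0 0 0;0 0 0 0.1 0 0 0;0 0 0 0.1 0 0 0;0 0 0 0.1 0 0 0;0 0 0 0.1 0 0 0;0 0 0 0.1 0 0 0;0 0 0 0.1 0 0 0;0 0 0 0.1 0 0 0"
}}

```text
time_s: 12.45
tcp_pos: [0.638, 0.0274, 0.0884]
tool_rot: [-2.355, -2.079, 0.0]
contact_force: [0.4, -0.0, -0.4]
grip_width: 0.0126
```

Run:
```python
from h import *
for _ in range(4):
    manip.snapshot("top"); s=manip.get_state(); print(s["time_s"],s["contact_force"].round(2),s["tcp_pos"].round(4),s["grip_width"])
```

```text
12.5 [-0.09  0.85 -1.14] [0.638  0.0274 0.0884] 0.012764736486703026
12.55 [-0.8   0.73 -0.59] [0.638  0.0274 0.0884] 0.012587688854026256
12.6 [ 0.23  1.51 -1.22] [0.638  0.0274 0.0884] 0.012841304712864125
12.65 [ 0.61  0.98 -1.08] [0.638  0.0274 0.0884] 0.012454414342971756
```

>>> {"fn": "play_rows", "kwargs": {
  "steps": "0 0 0 -0.05 0 0 0;0 0 0 -0.05 0 0 0;0 0 0 -0.05 0 0 0;0 0 0 -0.05 0 0 0;0 0 0 -0.05 0 0 0;0 0 0 -0.05 0 0 0;0 0 0 -0.05 0 0 0;0 0 0 -0.05 0 0 0"
}}

```text
time_s: 13.45
tcp_pos: [0.638, 0.0273, 0.0885]
tool_rot: [-2.355, -2.079, -0.001]
contact_force: [0.8, 5.3, -1.8]
grip_width: 0.0129
```

Run:
```python
from h import *
f=[]
for _ in range(8):
    manip.snapshot("top"); s=manip.get_state(); f.append(s["contact_force"][1])
f=np.array(f);print(f.round(2),s["time_s"],s["tcp_pos"],s["tool_rot"],s["grip_width"])
if 1.8<f.mean()<6.5: print("done",manip.job_done())
```

```text
[5.34 5.38 5.24 5.27 5.31 5.06 4.84 4.79] 13.85 [0.63798651 0.02727424 0.08845504] [-2.35459731e+00 -2.07948159e+00 -6.19161419e-04] 0.012722816149759399
the job is handed in; nothing more can be done
done None
```

The clamp is on the card's bare edge, wide open and lightly pressed home, and I handed the job in at about 13.9 s of the 42 s allowed. I gripped it by the levers at 30 N, squeezed it to its stop, lifted it, and brought it in level at mid-edge until the edge met the coil.

**Last checks**
- **Push:** steady at about 5 N, below the 7 N at which the stand could start to slide.
- **Jaws:** the finger opening held at about 12.7 mm against the 14 mm expected at the stop, so I take the jaws to be fully spread.
- **Alignment:** the clamp is within about 0.3° of square and about 1 mm of centred. Each jaw tip is roughly 17 mm from the card's centre plane. In the last pictures only one tip was measured per camera.
- **Height:** clamp mid-height is about 91 mm, against 92 mm for the middle of the edge.

**What was off or disagreed**
- **First push:** it briefly reached about 9.7 N, inside the 7–15 N range where the stand may slide, so I backed off.
- **Stand position:** in the scene camera the block's position matched its earlier one to within about 2 mm. The top camera could not confirm this because the arm hid part of the block.
- **Depth:** the two cameras differed by 4–7 mm on where the edge and tips were. Each one taken alone put the edge within about 2 mm of the coil at contact.
- **Other things on the bench:** I did not re-measure them at the end. The path stayed clear of them.

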